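# Run the gauge saddle to the red stop

### The job

The camshaft is set up between centres: bring the dial-gauge saddle to the journal marked by the red rail stop. Press down the orange thumb plate in the middle of the saddle to free its brake, keep it down while you push the saddle along the rail until it rests against the red stop without ramming it, then let the plate come back up so that the brake holds. Do not touch the dial gauge or the camshaft, and leave everything else on the bench where it is.

Things in the scene. Friction and masses are not known exactly. Their poses are not given: they have to be found in the camera images.
- plate_top (a point): Middle of the top of the orange ribbed thumb plate (52 mm across the rail, 54 mm along it), 90 mm above the bench. It moves straight down when pressed. It lies in a 60 mm long well, open to the front (-x), between the saddle's two raised cheeks (one at each end along the rail), whose tops stand 8 mm above the unpressed plate. Nothing within 90 mm stands over 40 mm above it. y axis along the rail, z up.
- plate (a joint): How far the thumb plate is pressed (m): about 0 up (brake on), 0.006 fully down. A spring holds it up: it begins to give at about 5 N, is fully down at about 7 N and springs back when released. While it is up, brake shoes hold the saddle against 20 to 30 N; pressed 2 mm or more, the saddle slides freely (1 to 3 N).
- saddle (a joint): Position of the saddle along the rail (m), growing towards the rail's +y end; 0 at the middle of the rail.
- saddle_mid (a point): Middle of the aluminium saddle, on the rail's centre line, 80 mm above the bench. The saddle is 100 mm long along the rail (each end face 50 mm from here), 72 mm across, and its top is 98 mm above the bench. It is captive and only slides along the rail. y axis along the rail, z up; the thumb plate's middle lies 6 mm to the front of the centre line.
- stop_red: Red clamp-on stop, fixed on the rail at one or the other end of the saddle's travel: a red block 24 mm long along the rail, 46 mm across, with a red knob, up to 92 mm above the bench. Origin at the centre of its underside, on top of the rail; y axis along the rail.
- stop_red_mid (a point): Middle of the red stop's block, on the rail's centre line, 72 mm above the bench. The saddle rests against it when saddle_mid is 62 mm from here along the rail (50 + 12 mm). A plain dark steel stop of the same size stands at the other end of the travel; it is not the goal.
- gauge: Dial gauge lying face up on a bracket at the back (+x) of the saddle, moving with it: case 56 mm diameter, its centre 72 mm behind the thumb plate's middle, top 39 mm above the unpressed plate, plunger locked back clear of the shaft. Origin on the rail's centre line at its top, y along the rail. Not to be touched.
- camshaft_mid (a point): Middle of the camshaft's axis, 117 mm above the bench; the shaft is 36 mm thick and 400 mm long, parallel to the rail and 139 mm behind it, between two green stocks (up to 144 mm above the bench). Not to be touched.
- camshaft: The camshaft; origin as camshaft_mid, y along its axis.
- socket_at (a point): Bystander, centre of a chrome 26 mm diameter, 38 mm tall socket standing on the bed's front ledge. Leave it where it is.
- bearing_cap_at (a point): Bystander, centre of an aluminium bearing cap, 22 x 52 x 26 mm, standing on the bed's front ledge. Leave it where it is.
- piston_at (a point): Bystander, centre of an aluminium engine piston, 81 mm diameter, 56 mm tall, standing on the bench at the left. Leave it where it is.
- spray_can_at (a point): Bystander, centre of a blue spray can, 66 mm diameter, 190 mm tall, standing at the left. Leave it where it is.
- screwdriver_at (a point): Bystander, centre of a screwdriver lying on the bench at the right. Leave it where it is.
- oil_bottle_at (a point): Bystander, centre of a bottle with a yellow label and red cap, 72 mm diameter, 190 mm tall, standing at the right. Leave it where it is.
- mug_at (a point): Bystander, centre of a blue mug, 82 mm diameter, 92 mm tall, standing at the right. Leave it where it is.

How it is judged:
On the way, in this order (a step that is already met when the one before it is completed fails the run):
1. the thumb plate is pressed down at least 2 mm, the saddle still clear of the red stop (value of joint plate above 0.002 m and horizontal distance between saddle_mid and stop_red_mid above 0.075 m), for 0.1 s.
2. the saddle is against the red stop (gap under 2.5 mm) (horizontal distance between saddle_mid and stop_red_mid below 0.0645 m), for 0.1 s.
At the end, for the whole second after the job is handed in: The saddle rests against the red stop (gap under 2.5 mm), still, with the thumb plate back up (within 1 mm), so that the brake is on (horizontal distance between saddle_mid and stop_red_mid below 0.0645 m and value of joint plate below 0.001 m and velocity of joint saddle between -0.005 and 0.005 m/s); the robot touches nothing.
It fails at once if the saddle is shoved along with its thumb plate up (brake on) (value of joint plate below 0.0004 m and (velocity of joint saddle above 0.02 m/s or velocity of joint saddle below -0.02 m/s)).
It fails at once if the red stop is rammed (more than 80 N on it, as when run into at well over 0.1 m/s) (contact force between stop_red and anything else above 80 N).
It fails at once if the dial gauge or the camshaft is touched (more than 2 N) (contact force between any of the fingers, the arm and gauge above 2 N or contact force between any of the fingers, the arm and camshaft above 2 N).
It fails at once if a bystander is moved more than 15 mm (distance of any of socket_at, bearing_cap_at, piston_at, spray_can_at, screwdriver_at, oil_bottle_at, mug_at from where it was at the start of the episode above 0.015 m).
It also fails if it takes over 32 s, if anything falls off the work surface, if the arm or the gripper's body presses on something with over 40 N, if the wrist force passes 120 N, or if a joint passes its speed limit or range.

### The arm

A 6-joint arm with a two-finger parallel gripper is mounted at the origin on the work surface. World frame = base frame: x ahead of the robot, y to its left, z up, the work surface at z = 0. Lengths are in m, angles in rad, forces in N, time in s.
With the tool pointing down it reaches from about 0.325 to 0.85 m from the base axis. Payload 4.4 kg.
Tool frame: the origin (TCP) lies on the centre line of the jaws, within the pads' length; the fingertips stand 25 mm ahead of it and the grasp point (between the pads) lies 6 mm ahead of it (bot.tips_ahead is the distance from the TCP to the fingertips, in m); y points along the fingers, x is the direction in which the jaws open and shut, and the axes are right-handed (so a half turn about y gives the same grasp; the last joint's range is limited). The gripper opens to 94 mm and grips with 3 to 60 N. Pads are 16 mm wide; open, the fingers measure 119 mm over their backs; the gripper's body (75 mm by 177 mm) begins 78 mm behind the grasp point.
Start: joints at [1.046, 0.207, 1.542, -0, 1.393, -0.15], TCP at [0.211, 0.535, 0.23] pointing down, gripper open.
Joint ranges: [-2.73, 2.73], [-0.86, 2.22], [0.23, 2.46], [-1.11, 4.25], [0.08, 2.63], [-2.82, 2.82]. Speed limits (rad/s): [2.79, 2.79, 3.14, 3.14, 3.14, 3.14].

### API

Orientations are given as a unit quaternion [x, y, z, w].
In Python, from bench import bot gives the robot as it stands.
- The arm moves only by the tool drive_tool, never from a script. Its argument "deltas" is a list of rows, each a list of 7 numbers: the turn, a rotation vector about the tool's x, y, z in rad, then the shift along the tool's x, y, z in cm, then the closure in counts, from 0 (fully open) to 255 (shut). A call has exactly 10 rows; each row shifts and turns the commanded pose from where the row before left it, along the tool's axes as they then stand; what a row does not reach is not made up. A row lasts 1/10 s, in which the tool goes at most 50 mm and 8.59 degrees, less where a joint would pass 70% of its speed; a pose out of reach is approached as far as the arm can. A call with a gripper value outside its range is refused whole. The fingers move at their own pace and stop on an object; "squeeze" is the grip in N (left out, the last holds). Time passes only in rows, so rows that do not move let the fingers close, or fill a call up. It gives the time, the measured TCP pose, the force and the opening at its end, in the units of the state.
- bot.state(): the state, without advancing time (a new reading comes with each control period).
- bot.snapshot(name): name is "side" or "top" or "wrist"; returns the picture (420x560x3 uint8, blue, green, red); there is no depth.
- bot.camera_info(name): a dict with "fovy" (degrees; the focal length in pixels is half the picture's height over the tangent of half this angle, whatever the lens; pixels are square), "cx", "cy" (the principal point, pixels), "world_from_camera" (4x4, takes a point from camera to world coordinates). Camera axes: x right, y down, z forward; pixel columns grow to the right and rows downward; lengths in m; the calibration is good to about 2 mm. The wrist camera is an equidistant fisheye: a pixel r from the principal point sees the ray r / f radians off the axis. A picture is of the moment at which its call begins: read the wrist's pose just before it. camera_info takes no time and is no camera call; for the wrist camera it gives the pose at the moment of the call.
- bot.job_done(): hands the job in, once; it reports no verdict.
The state is a dict: "time": time; "joint_pos": joint angles; "joint_velocities": joint speeds; "effort": joint torques, N m; "tool_pos": TCP position; "orientation": TCP orientation; "ft_force": force on the tool from outside, world axes, zero at the start; "wrist_torque": the same for the moment, N m; "opening": finger opening in m.
Only numpy, scipy, OpenCV 4.12 (cv2) and the standard library are available. Lean on these libraries where they do the work, as an engineer would, in place of code of your own. Each camera call takes 0.05 s, during which the arm holds its last target.

## Working session

There is one attempt and no reset: what is moved stays moved. The work goes in short steps, Python scripts to look and compute and a tool call to move; the robot and the scene stay as the last step left them, time stands still between calls to the robot, and variables do not carry over. Pictures are saved under pics/ and viewed, and the job is handed in when it is done.

Besides the shell and the picture viewer there is one more tool, called after "Request:" as a command line: name --pt "numbers of a row" for each row, then --argument value for the rest. drive_tool: Moves the arm, as the interface text tells. Its arguments: {"type":"object","properties":{"deltas":{"type":"array"},"squeeze":{"type":"number"}},"required":["deltas"]}

```bash
mkdir -p pics; ls; python3 - <<'E'
from bench import bot
import cv2
print(bot.state())
for n in("side","top"):
    print(n,bot.camera_info(n)); cv2.imwrite(f"pics/{n}0.png",bot.snapshot(n))
E
```

```text
pics
{'time': 0.0, 'joint_pos': array([ 1.04550607e+00,  2.07420790e-01,  1.54293478e+00, -4.83658707e-05,
        1.39349349e+00, -1.50509747e-01]), 'joint_velocities': array([ 0.00077359,  0.00022229, -0.00054109,  0.00077606,  0.00093518,
       -0.00194447]), 'effort': array([ 1.83983627e-05, -3.70883596e+01, -2.81417710e+01,  6.99002249e-02,
        3.61128047e-02, -1.66769464e-04]), 'tool_pos': array([0.21013998, 0.53442203, 0.2292994 ]), 'orientation': array([ 0.58475291,  0.39738947, -0.39881333, -0.58403217]), 'ft_force': array([ 0.32225179, -0.51775088, -0.6957325 ]), 'wrist_torque': array([0.00523   , 0.02548421, 0.00865377]), 'opening': 0.094200455950129}
side {'fovy': 53.60723036049611, 'cx': 279.6481225911778, 'cy': 205.10450353020184, 'world_from_camera': array([[ 0.79677682, -0.36784321,  0.4794143 , -0.0293694 ],
       [-0.60427205, -0.4868739 ,  0.63072109, -0.74500019],
       [ 0.00140784, -0.79224061, -0.61020721,  0.80315569],
       [ 0.        ,  0.        ,  0.        ,  1.        ]])}
top {'fovy': 50.374916685318226, 'cx': 277.61418106587337, 'cy': 199.33400353870547, 'world_from_camera': array([[-0.00383683, -0.98953804,  0.14422118,  0.33027366],
       [-0.99999115,  0.00354808, -0.00225921,  0.00324543],
       [ 0.00172387, -0.14422857, -0.9895429 ,  1.44665923],
       [ 0.        ,  0.        ,  0.        ,  1.        ]])}
```

View pics/side0.png

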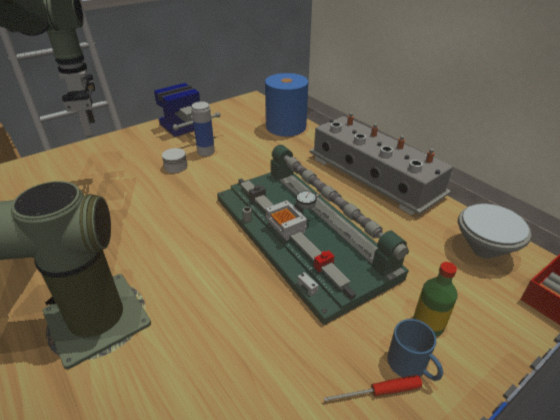

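View pics/top0.png

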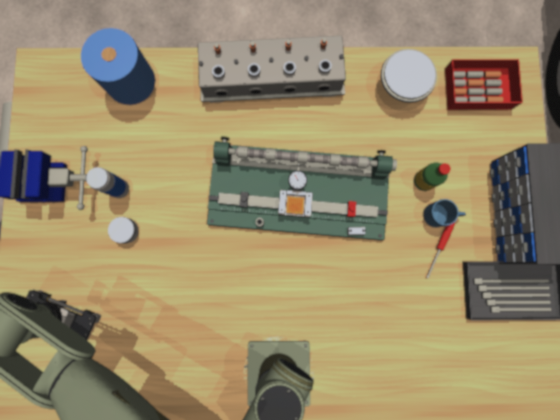

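```bash
python3 - <<'E'
import cv2
a=cv2.imread("pics/top0.png")[100:220,170:370]; cv2.imwrite("pics/topc.png",cv2.resize(a,None,fx=4,fy=4,interpolation=cv2.INTER_CUBIC))
E
```

```text
(no output)
```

View pics/topc.png

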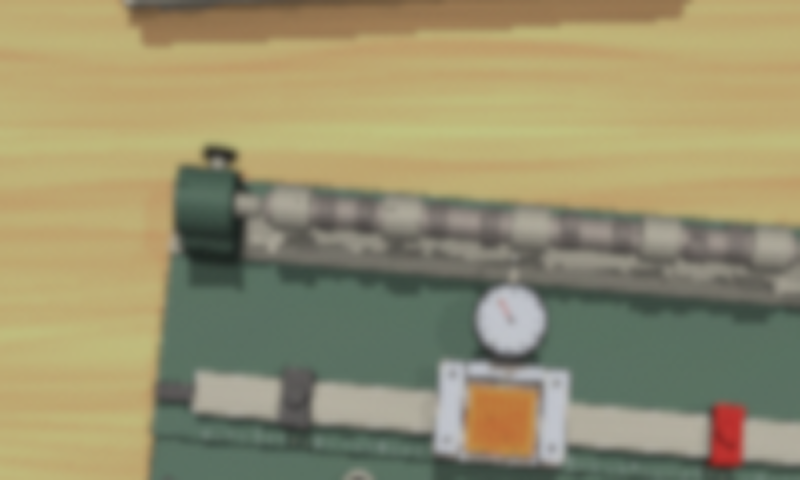

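```bash
cat > h.py <<'E'
import numpy as np, cv2
from bench import bot
from scipy.spatial.transform import Rotation as R
def back(n,px,z,ci=None,shape=420):
    c=ci or bot.camera_info(n); f=shape/2/np.tan(np.radians(c['fovy']/2))
    d=np.array([(px[0]-c['cx'])/f,(px[1]-c['cy'])/f,1.]); M=c['world_from_camera']
    if n=='wrist':
        v=d[:2]; r=np.hypot(*v); d=np.array([*(np.sin(r)*v/max(r,1e-9)),np.cos(r)])
    d=M[:3,:3]@d; o=M[:3,3]; return o+d*(z-o[2])/d[2]
E
python3 - <<'E'
from h import *
for n in("top","side"):
    im=cv2.imread(f"pics/{n}0.png"); hsv=cv2.cvtColor(im,cv2.COLOR_BGR2HSV)
    H,S,V=[hsv[...,i].astype(int) for i in range(3)]
    roi=np.zeros(im.shape[:2],bool); roi[170:290,240:390]=1
    if n=="top": roi[235:]=0
    for nm,m in(("or",(H>6)&(H<20)&(S>170)),("red",((H<5)|(H>174))&(S>150))):
        m=m&roi; k,l,st,c=cv2.connectedComponentsWithStats(m.astype(np.uint8))
        for i in np.argsort(-st[1:,4])[:2]+1:
            print(n,nm,st[i],c[i],back(n,c[i],.09 if nm=="or" else .085))
# rail direction from top: rail centre left end / right end
T=lambda u,v:(170+u/4,100+v/4)
print(back("top",T(297,400),.092),back("top",T(728,435),.085))
for p in[(438,410),(568,418)]: print(back("top",T(*p),.098))
for p in[(297,207),(398,208)]: pass
E
python3 - <<'E'
import cv2
a=cv2.imread("pics/side0.png")[170:310,210:410]; cv2.imwrite("pics/sidec.png",cv2.resize(a,None,fx=4,fy=4,interpolation=cv2.INTER_CUBIC))
E
```

```text
top or [289 199  13  13 150] [294.83333333 204.6       ] [ 0.51149878 -0.05257088  0.09      ]
top red [347 202   9  15  98] [351.23469388 209.02040816] [ 0.49783883 -0.22597095  0.085     ]
side or [272 209  23  16 196] [282.67346939 215.75      ] [ 0.50880881 -0.05065855  0.09      ]
side red [314 251  20  20 217] [323.33640553 259.07834101] [ 0.4898024  -0.23731818  0.085     ]
[0.52601277 0.10241346 0.092     ] [ 0.49866735 -0.22834662  0.085     ]
[ 0.51705828 -0.00554632  0.098     ]
[ 0.51054888 -0.10456368  0.098     ]
```

View pics/sidec.png

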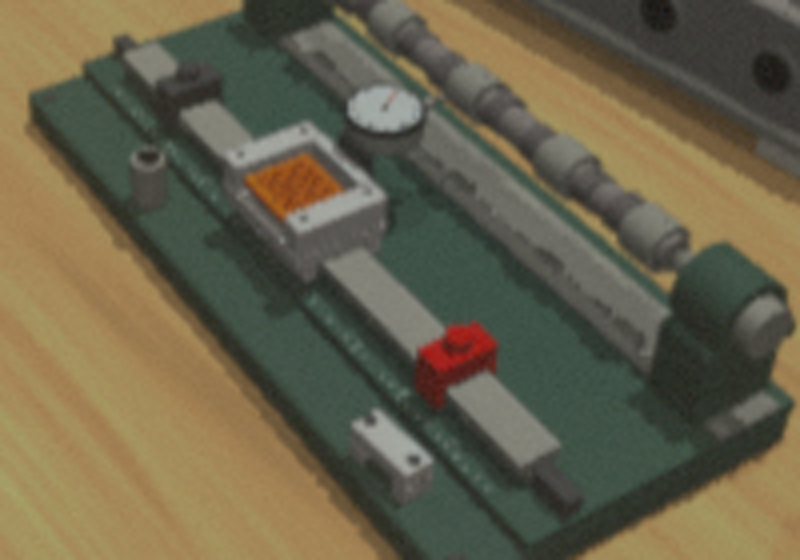

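```bash
python3 - <<'E'
from h import *
s=bot.state(); r=R.from_quat(s['orientation']); M=r.as_matrix(); print(M.round(4))
a=np.radians(4.6)
for sg in(1,-1):
    x=sg*np.array([np.sin(a),np.cos(a),0]); y=np.array([0,0,-1.]); T=np.c_[x,y,np.cross(x,y)]
    print("rotvec tool",(r.inv()*R.from_matrix(T)).as_rotvec(), np.degrees((r.inv()*R.from_matrix(T)).magnitude()))
rail=np.array([np.sin(a),np.cos(a),0])
tgt=np.array([.5105,-.0515,.2])-rail*.010
print(tgt, "shift cm tool axes",M.T@(tgt-s['tool_pos'])*100)
E
```

```text
[[ 3.660e-01 -1.000e-03 -9.306e-01]
 [ 9.306e-01 -1.800e-03  3.660e-01]
 [-2.000e-03 -1.000e+00  3.000e-04]]
rotvec tool [-0.00058117 -0.29447    -0.00194312] 16.87228829397069
rotvec tool [ 2.78631318e-03  2.84712122e+00 -8.33358520e-04] 163.12811480262917
[ 0.50969801 -0.06146779  0.2       ] shift cm tool axes [-44.49046928   3.01630885 -49.68913572]
```

Request:
drive_tool --pt "0 0 0 -1.3 0 -1.5 255" --pt "0 0 0 -2.7 0 -3.0 255" --pt "0 0 0 -2.7 0 -3.0 255" --pt "0 0 0 -2.7 0 -3.0 255" --pt "0 0 0 -2.7 0 -3.0 255" --pt "0 0 0 -2.7 0 -3.0 255" --pt "0 0 0 -2.7 0 -3.0 255" --pt "0 0 0 -2.7 0 -3.0 255" --pt "0 0 0 -2.7 0 -3.0 255" --pt "0 0 0 -2.7 0 -3.0 255" --squeeze 5

```text
time: 1.1
tool_pos: [0.3821, 0.1909, 0.2302]
orientation: [-0.584, -0.398, 0.398, 0.584]
ft_force: [0.2, -0.1, -0.6]
opening: 0.0175
```

Request:
drive_tool --pt "0 0 0 -2.7 0 -3.0 255" --pt "0 0 0 -2.7 0 -3.0 255" --pt "0 0 0 -2.7 0 -3.0 255" --pt "0 0 0 -2.7 0 -3.0 255" --pt "0 0 0 -2.7 0 -3.0 255" --pt "0 0 0 -2.7 0 -3.0 255" --pt "0 -0.0736 0 -1 1 -1 255" --pt "0 -0.0736 0 -0.5 1 -0.5 255" --pt "0 -0.0736 0 0 1 0 255" --pt "0 -0.0736 0 0 0 0 255"

```text
time: 2.1
tool_pos: [0.4976, -0.0435, 0.1981]
orientation: [-0.518, -0.479, 0.481, 0.521]
ft_force: [0.1, -0.1, -0.1]
opening: 0.0004
```

```bash
python3 - <<'E'
from h import *
s=bot.state(); print(s['time'],s['tool_pos'],s['ft_force'],s['opening'],np.round(s['joint_velocities'],2)); print(R.from_quat(s['orientation']).as_matrix().round(4))
ci=bot.camera_info("wrist"); im=bot.snapshot("wrist"); cv2.imwrite("pics/w1.png",im); cv2.imwrite("pics/t1.png",bot.snapshot("top"))
np.save("w1.npy",ci,allow_pickle=True); print(ci)
E
```

```text
2.1 [ 0.49763192 -0.04345735  0.19811774] [ 0.07236674 -0.11214187 -0.08681069] 0.00044641434239965286 [ 0.01 -0.02 -0.01  0.    0.01 -0.73]
[[ 7.830e-02 -4.500e-03 -9.969e-01]
 [ 9.969e-01  1.200e-03  7.830e-02]
 [ 9.000e-04 -1.000e+00  4.600e-03]]
{'fovy': 65.70646984690485, 'cx': 285.37475909815595, 'cy': 214.98706485921443, 'world_from_camera': array([[ 0.0797683 ,  0.96037907,  0.26703757,  0.41891292],
       [ 0.99681199, -0.07730758, -0.01973287, -0.03733385],
       [ 0.001693  ,  0.26776031, -0.96348407,  0.35285028],
       [ 0.        ,  0.        ,  0.        ,  1.        ]])}
```

View pics/w1.png

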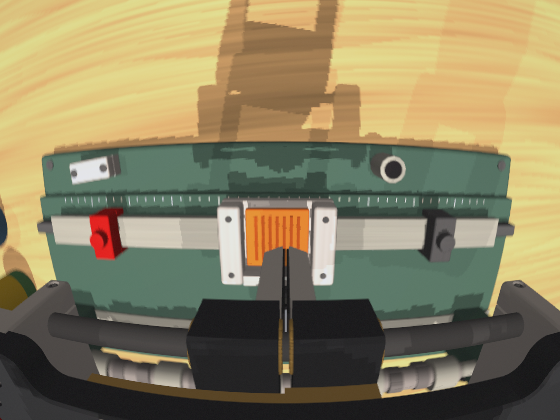

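```bash
python3 - <<'E'
from h import *
a=cv2.imread("pics/w1.png")[190:300,80:350]; cv2.imwrite("pics/w1c.png",cv2.resize(a,None,fx=2.96,fy=2.96,interpolation=cv2.INTER_CUBIC))
a=cv2.imread("pics/w1.png")[195:295,210:345]; cv2.imwrite("pics/w1d.png",cv2.resize(a,None,fx=5.9,fy=5.9,interpolation=cv2.INTER_CUBIC))
E
```

```text
(no output)
```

View pics/w1d.png

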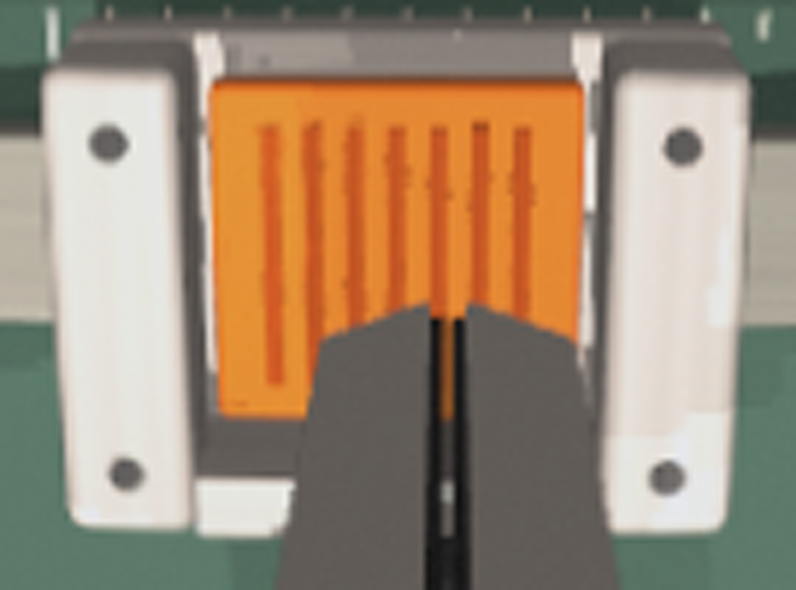

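View pics/w1c.png

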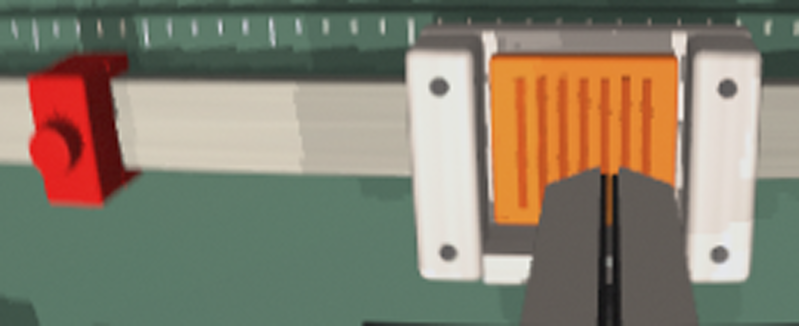

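```bash
python3 - <<'E'
from h import *
ci=np.load("w1.npy",allow_pickle=True).item()
D=lambda u,v:(210+u/5.9,195+v/5.9); C=lambda u,v:(80+u/2.96,190+v/2.96)
def show(nm,P,z):
    Q=np.array([back("wrist",p,z,ci) for p in P]); print(nm,Q[:,:2].round(4).tolist(),"mean",Q.mean(0).round(4)); return Q
q=show("saddle",[D(43,72),D(751,72),D(72,528),D(728,532)],.098)
print([np.linalg.norm(q[i]-q[j]).round(4) for i,j in((0,1),(2,3),(0,2),(1,3))], np.degrees(np.arctan2(*(q[1]-q[0])[:2])),np.degrees(np.arctan2(*(q[3]-q[2])[:2])))
q=show("plate",[D(211,82),D(583,82),D(220,416)],.09)
print([np.linalg.norm(q[i]-q[j]).round(4) for i,j in((0,1),(0,2))],"mid",(q[1]+q[2])/2)
for z in(.08,.084,.088):
    q=show("stop",[C(29,75),C(90,75),C(48,205),C(104,205)],z)
    print([np.linalg.norm(q[i]-q[j]).round(4) for i,j in((0,1),(2,3),(0,2),(1,3))])
s=bot.state();print(s['time'],s['tool_pos'])
E
```

```text
saddle [[0.4785, -0.0977], [0.4864, 0.0002], [0.5491, -0.1038], [0.5574, -0.0052]] mean [ 0.5178 -0.0516  0.098 ]
[np.float64(0.0981), np.float64(0.0989), np.float64(0.0709), np.float64(0.0712)] 4.623519278097985 4.80615972254485
plate [[0.4838, -0.0754], [0.4881, -0.0228], [0.5355, -0.0802]] mean [ 0.5025 -0.0594  0.09  ]
[np.float64(0.0528), np.float64(0.0519)] mid [ 0.51177535 -0.0514581   0.09      ]
stop [[0.4793, -0.2365], [0.4813, -0.2113], [0.5262, -0.2419], [0.5269, -0.2177]] mean [ 0.5035 -0.2268  0.08  ]
[np.float64(0.0253), np.float64(0.0242), np.float64(0.0472), np.float64(0.0461)]
stop [[0.4784, -0.2336], [0.4804, -0.2087], [0.5247, -0.2389], [0.5254, -0.2151]] mean [ 0.5022 -0.2241  0.084 ]
[np.float64(0.0249), np.float64(0.0238), np.float64(0.0465), np.float64(0.0454)]
stop [[0.4775, -0.2307], [0.4795, -0.2062], [0.5231, -0.2359], [0.5238, -0.2124]] mean [ 0.501  -0.2213  0.088 ]
[np.float64(0.0245), np.float64(0.0235), np.float64(0.0458), np.float64(0.0447)]
2.2 [ 0.49846997 -0.04335276  0.19946919]
```

Request:
drive_tool --pt "0 0 0 -0.8 0 -0.7 255" --pt "0 0 0 -0.7 0.8 -0.7 255" --pt "0 0 0 0 1.4 0 255" --pt "0 0 0 0 1.4 0 255" --pt "0 0 0 0 1.4 0 255" --pt "0 0 0 0 1.2 0 255" --pt "0 0 0 0 1.0 0 255" --pt "0 0 0 0 0.6 0 255" --pt "0 0 0 0 0 0 255" --pt "0 0 0 0 0 0 255"

```text
time: 3.2
tool_pos: [0.5122, -0.0595, 0.1227]
orientation: [0.52, 0.48, -0.479, -0.519]
ft_force: [0.2, 0.8, 0.4]
opening: 0.0006
```

```bash
python3 - <<'E'
from h import *
s=bot.state(); print(s['time'],s['tool_pos'],s['ft_force']); print(R.from_quat(s['orientation']).as_matrix().round(4))
cv2.imwrite("pics/w2.png",bot.snapshot("wrist")); a=bot.snapshot("side")[130:270,200:400]; cv2.imwrite("pics/s2.png",cv2.resize(a,None,fx=4,fy=4))
E
```

```text
3.2 [ 0.51219781 -0.05946908  0.12271166] [0.18826497 0.76453429 0.40767639]
[[ 8.020e-02  6.000e-04 -9.968e-01]
 [ 9.968e-01 -2.000e-04  8.020e-02]
 [-2.000e-04 -1.000e+00 -6.000e-04]]
```

View pics/w2.png

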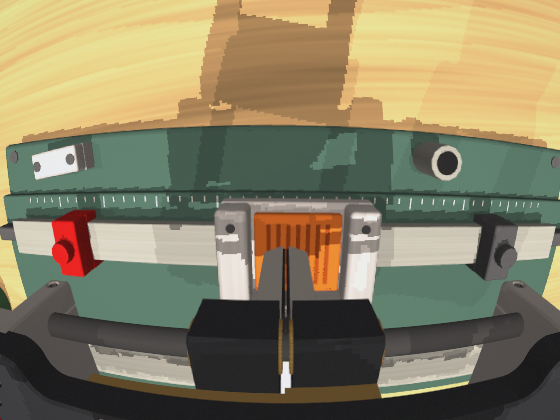

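View pics/s2.png

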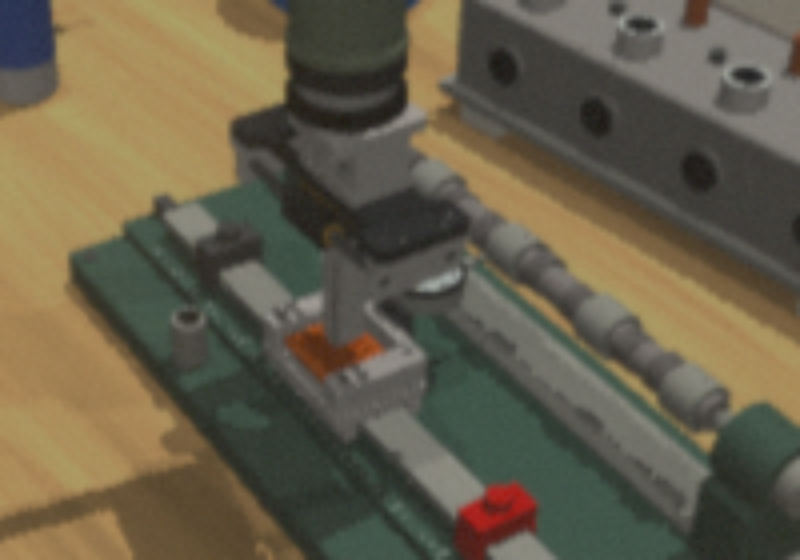

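Request:
drive_tool --pt "0 0 0 0 0.2 0 255" --pt "0 0 0 0 0.2 0 255" --pt "0 0 0 0 0.2 0 255" --pt "0 0 0 0 0.15 0 255" --pt "0 0 0 0 0.15 0 255" --pt "0 0 0 0 0.1 0 255" --pt "0 0 0 0 0.1 0 255" --pt "0 0 0 0 0.1 0 255" --pt "0 0 0 0 0 0 255" --pt "0 0 0 0 0 0 255"

```text
time: 4.3
tool_pos: [0.5119, -0.0594, 0.111]
orientation: [-0.52, -0.479, 0.48, 0.52]
ft_force: [-2.4, 1.3, 5.9]
opening: 0.0002
```

Request:
drive_tool --pt "0 0 0 0 0.08 0 255" --pt "0 0 0 -0.2 0 0 255" --pt "0 0 0 -0.4 0 0 255" --pt "0 0 0 -0.5 0 0 255" --pt "0 0 0 -0.7 0 0 255" --pt "0 0 0 -0.8 0 0 255" --pt "0 0 0 -0.8 0 0 255" --pt "0 0 0 -0.8 0 0 255" --pt "0 0 0 -0.6 0 0 255" --pt "0 0 0 -0.3 0 0 255"

```text
time: 5.3
tool_pos: [0.5073, -0.1104, 0.1101]
orientation: [-0.519, -0.479, 0.48, 0.52]
ft_force: [-2.6, 2.2, 5.7]
opening: 0.0002
```

```bash
python3 - <<'E'
from h import *
s=bot.state(); print(s['time'],s['tool_pos'],s['ft_force']); np.save("w3.npy",bot.camera_info("wrist"),allow_pickle=True)
im=bot.snapshot("wrist");cv2.imwrite("pics/w3.png",im); cv2.imwrite("pics/w3d.png",cv2.resize(im[190:310,140:400],None,fx=3,fy=3,interpolation=cv2.INTER_CUBIC))
E
```

```text
5.3 [ 0.50731491 -0.11040527  0.11009464] [-2.63219867  2.20249663  5.68945217]
```

View pics/w3d.png

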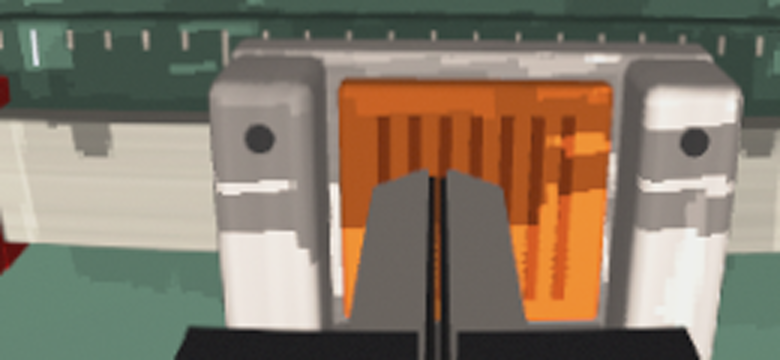

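Request:
drive_tool --pt "0 0 0 -0.3 0 0 255" --pt "0 0 0 -0.5 0 0 255" --pt "0 0 0 -0.7 0 0 255" --pt "0 0 0 -0.8 0 0 255" --pt "0 0 0 -0.8 0 0 255" --pt "0 0 0 -0.7 0 0 255" --pt "0 0 0 -0.5 0 0 255" --pt "0 0 0 -0.3 0 0 255" --pt "0 0 0 -0.2 0 0 255" --pt "0 0 0 -0.1 0 0 255"

```text
time: 6.35
tool_pos: [0.5029, -0.1589, 0.1099]
orientation: [-0.519, -0.479, 0.48, 0.52]
ft_force: [-3.7, 1.9, 5.8]
opening: 0.0005
```

```bash
python3 - <<'E'
from h import *
s=bot.state(); print(s['time'],s['tool_pos'],s['ft_force']); np.save("w4.npy",bot.camera_info("wrist"),allow_pickle=True)
im=bot.snapshot("wrist");cv2.imwrite("pics/w4.png",im); cv2.imwrite("pics/w4d.png",cv2.resize(im[190:310,140:400],None,fx=3,fy=3,interpolation=cv2.INTER_CUBIC))
E
```

```text
6.35 [ 0.50292142 -0.15892491  0.10986165] [-3.73484916  1.87343258  5.78517938]
```

View pics/w4d.png

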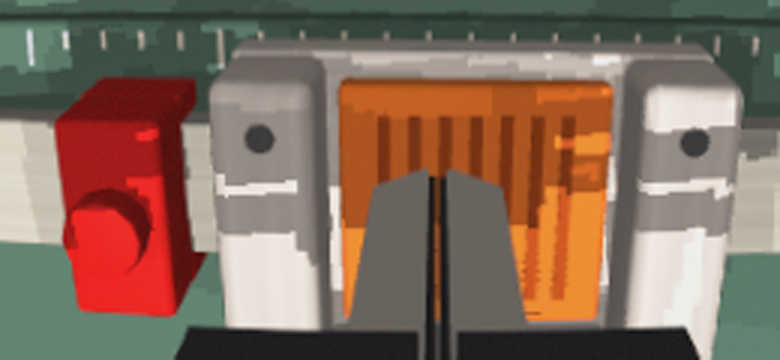

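Request:
drive_tool --pt "0 0 0 -0.15 0 0 255" --pt "0 0 0 -0.2 0 0 255" --pt "0 0 0 -0.2 0 0 255" --pt "0 0 0 -0.2 0 0 255" --pt "0 0 0 -0.15 0 0 255" --pt "0 0 0 -0.15 0 0 255" --pt "0 0 0 -0.1 0 0 255" --pt "0 0 0 -0.1 0 0 255" --pt "0 0 0 -0.1 0 0 255" --pt "0 0 0 0 0 0 255"

```text
time: 7.4
tool_pos: [0.5017, -0.1723, 0.1099]
orientation: [-0.519, -0.479, 0.48, 0.52]
ft_force: [-3.5, 1.5, 6.3]
opening: 0.0006
```

```bash
python3 - <<'E'
from h import *
s=bot.state(); print(s['time'],s['tool_pos'],s['ft_force']); np.save("w5.npy",bot.camera_info("wrist"),allow_pickle=True)
im=bot.snapshot("wrist");cv2.imwrite("pics/w5.png",im); cv2.imwrite("pics/w5d.png",cv2.resize(im[190:310,140:400],None,fx=3,fy=3,interpolation=cv2.INTER_CUBIC))
E
```

```text
7.4 [ 0.50174217 -0.17230606  0.10985331] [-3.50225592  1.45786325  6.25213786]
```

View pics/w5d.png

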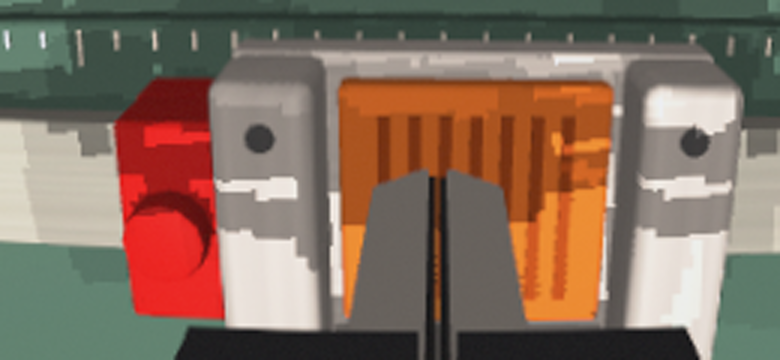

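Request:
drive_tool --pt "0 0 0 -0.1 0 0 255" --pt "0 0 0 -0.1 0 0 255" --pt "0 0 0 -0.1 0 0 255" --pt "0 0 0 -0.1 0 0 255" --pt "0 0 0 -0.1 0 0 255" --pt "0 0 0 -0.1 0 0 255" --pt "0 0 0 0 0 0 255" --pt "0 0 0 0 0 0 255" --pt "0 0 0 0 0 0 255" --pt "0 0 0 0 0 0 255"

```text
time: 8.45
tool_pos: [0.5029, -0.1774, 0.1103]
orientation: [-0.519, -0.48, 0.479, 0.52]
ft_force: [-0.9, 3.8, 5.7]
opening: 0.0005
```

```bash
python3 - <<'E'
from h import *
s=bot.state(); print(s['time'],s['tool_pos'],s['ft_force']); np.save("w6.npy",bot.camera_info("wrist"),allow_pickle=True)
im=bot.snapshot("wrist");cv2.imwrite("pics/w6.png",im); cv2.imwrite("pics/w6d.png",cv2.resize(im[190:310,140:400],None,fx=3,fy=3,interpolation=cv2.INTER_CUBIC))
E
```

```text
8.45 [ 0.50287084 -0.17741642  0.11034103] [-0.89318353  3.76446955  5.72400195]
```

View pics/w6d.png

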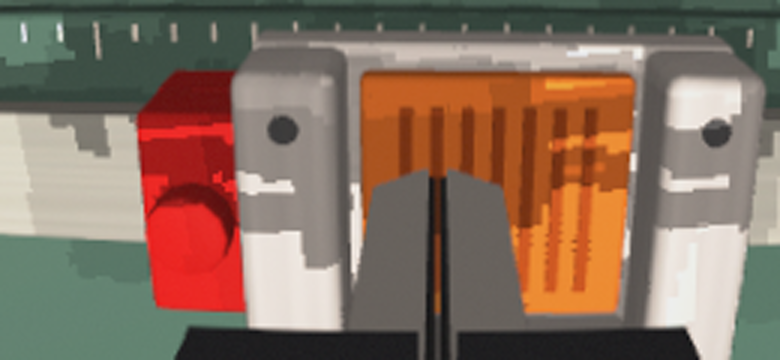

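Request:
drive_tool --pt "0 0 0 0 -0.2 0 255" --pt "0 0 0 0 -0.2 0 255" --pt "0 0 0 0 -0.3 0 255" --pt "0 0 0 0 -0.5 0 255" --pt "0 0 0 0 -1.0 0 255" --pt "0 0 0 0 -1.5 0 255" --pt "0 0 0 0 -1.5 0 255" --pt "0 0 0 0 -1.5 0 255" --pt "0 0 0 0 -1.0 0 255" --pt "0 0 0 0 0 0 255"

```text
time: 9.5
tool_pos: [0.5035, -0.1794, 0.1888]
orientation: [0.521, 0.48, -0.479, -0.518]
ft_force: [0.2, -0.2, 0.1]
opening: 0.0001
```

```bash
python3 - <<'E'
from h import *
s=bot.state(); print(s['time'],s['tool_pos'],s['ft_force'],np.abs(s['joint_velocities']).max()); np.save("w7.npy",bot.camera_info("wrist"),allow_pickle=True)
im=bot.snapshot("wrist");cv2.imwrite("pics/w7.png",im); cv2.imwrite("pics/w7d.png",cv2.resize(im[190:310,170:370],None,fx=4,fy=4,interpolation=cv2.INTER_CUBIC))
im=bot.snapshot("side");cv2.imwrite("pics/s7.png",im);cv2.imwrite("pics/s7d.png",cv2.resize(im[170:310,210:410],None,fx=4,fy=4,interpolation=cv2.INTER_CUBIC))
E
```

```text
9.5 [ 0.50345213 -0.17936428  0.1887553 ] [ 0.22299037 -0.15629219  0.14035515] 0.031044523911048783
```

View pics/w7d.png

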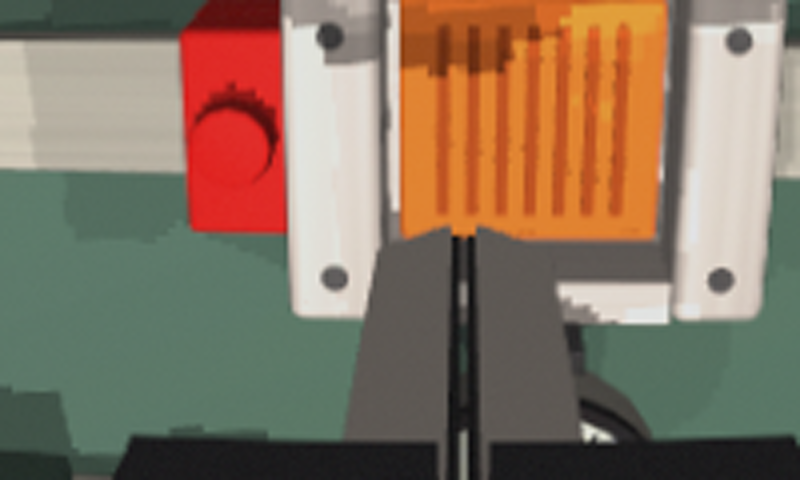

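View pics/s7d.png

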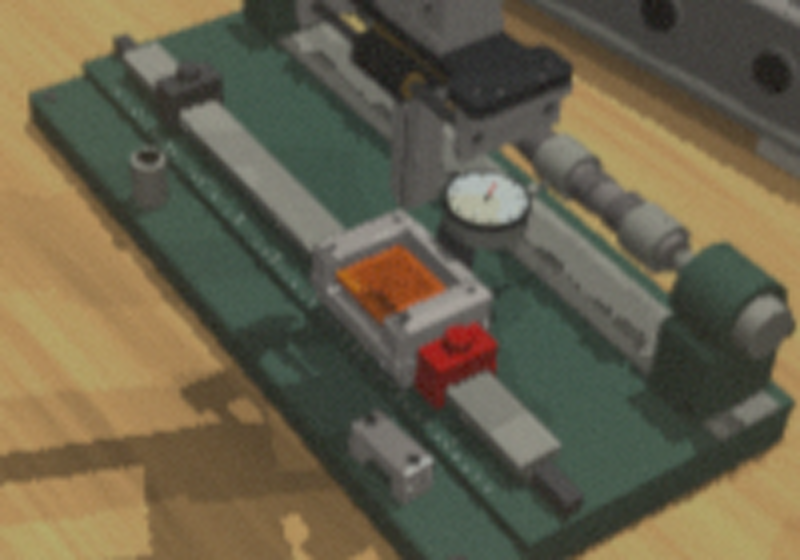

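Request:
drive_tool --pt "0 0 0 -0.5 -0.5 0 255" --pt "0 0 0 -1 -0.5 0 255" --pt "0 0 0 -1 -0.5 0.5 255" --pt "0 0 0 -1 0 0.5 255" --pt "0 0 0 -1 0 0.5 255" --pt "0 0 0 -1 0 0.5 255" --pt "0 0 0 -0.5 0 0.5 255" --pt "0 0 0 0 0 0.5 255" --pt "0 0 0 0 0 0 255" --pt "0 0 0 0 0 0 255"

```text
time: 10.6
tool_pos: [0.4675, -0.2356, 0.2016]
orientation: [-0.52, -0.48, 0.479, 0.52]
ft_force: [-1.0, -0.1, 0.8]
opening: 0.0005
```

```bash
python3 - <<'E'
from h import *
s=bot.state(); print(s['time'],s['tool_pos'],s['ft_force'],np.abs(s['joint_velocities']).max()); np.save("w8.npy",bot.camera_info("wrist"),allow_pickle=True)
im=bot.snapshot("wrist");cv2.imwrite("pics/w8.png",im); cv2.imwrite("pics/w8d.png",cv2.resize(im[200:320,200:400],None,fx=4,fy=4,interpolation=cv2.INTER_CUBIC))
E
```

```text
10.6 [ 0.46748299 -0.23564014  0.20162715] [-0.98288285 -0.07710588  0.84197513] 0.00711639077717242
```

View pics/w8d.png

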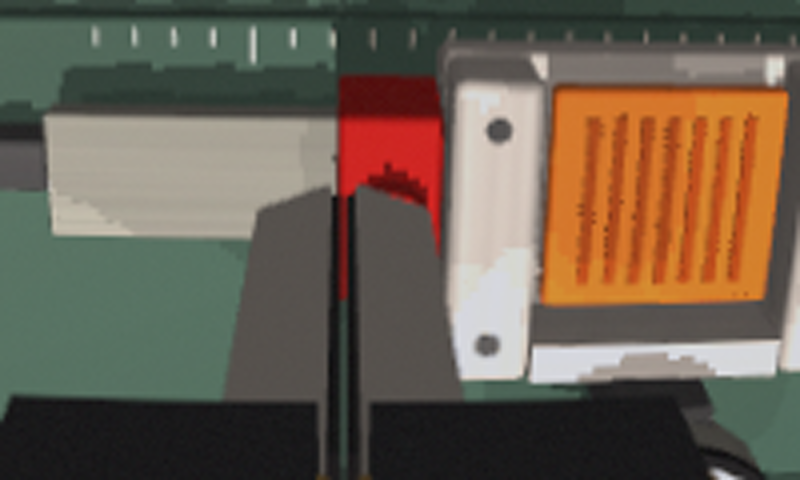

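```bash
python3 - <<'E'
from h import *
ci=np.load("w8.npy",allow_pickle=True).item()
D=lambda u,v:(200+u/4,200+v/4)
for z in(.084,.09):
    q=np.array([back("wrist",D(*p),z,ci) for p in[(555,86),(788,92),(543,303),(764,300)]])
    print(z,np.linalg.norm(q[0]-q[1]),np.linalg.norm(q[2]-q[3]),np.linalg.norm(q[0]-q[2]),q.mean(0))
a=np.radians(4.6);rail=np.array([np.sin(a),np.cos(a),0])
for p,z in(((450,85),.098),((461,378),.098),((340,78),.084),((440,78),.084)): print(p,back("wrist",D(*p),z,ci)@rail)
s=bot.state();print(s['time'],s['ft_force']); bot.job_done()
E
```

```text
0.084 0.054752468020277036 0.054747461323370855 0.053225088718292485 [ 0.5040299  -0.16362559  0.084     ]
0.09 0.05354465726016677 0.05353976100837134 0.05205097114540121 [ 0.50147183 -0.16507199  0.09      ]
(450, 85) -0.17462979405725312
(461, 378) -0.17014112987870425
(340, 78) -0.19749068043932766
(440, 78) -0.17562951010268565
10.65 [ 0.74024394 -0.12053721  0.53472992]
the job is handed in; nothing more can be done
```

I pressed the thumb plate about 4 mm (5.9 N measured) and slid the saddle about 113 mm along the rail with it held down. I crept the last part at 1–2 cm/s until the saddle rested against the red stop, then lifted straight off and moved clear. I handed the job in at 10.65 s; it reports no verdict.

**Against the stop:** In the last push the fingers slid on the plate while the saddle stayed put, at about 3.8 N along the rail. The last wrist picture shows no gap. Its measured edges put the saddle's end face within about 1 mm of the stop at one corner. The other corner read about 5 mm off, but it was taken at a rounded, oblique edge, so I put less weight on it.

**Plate back up:** Its measured size in the picture, 53.5 x 52 mm, fits the 90 mm (unpressed) height better than the pressed height. That supports the plate being up but is not a precise measurement.

**Touching:** After lifting off, the wrist force stayed within about 1 N of zero, which is sensor noise. I saw no contact with the gauge or camshaft. The bearing cap and socket look unmoved in the side picture; I did not re-check the other bystanders individually.

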